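Stand the beaker between two bottles and hover the pH electrode over it

TASK

Get ready for a pH reading: stand the small glass beaker on the worktop midway between the two amber dropper bottles, in line with them, and let go of it. Then draw the cordless pH electrode straight up out of its stand, lift it higher than the bottle tops, and bring it over the beaker with its tip about a finger's width (15 mm) above the rim, upright, centred over the mouth and touching nothing but the gripper. Finish there, still holding the electrode, with the flask and both bottles standing where they were.

Things in the scene. Friction and masses are not known exactly. Their poses are not given: they have to be found in the camera images.
- beaker: small clear glass beaker with a rim and a pouring lip, 69 mm high, open at the top, about 100 g. Body about 48 to 52 mm across, rim (the top 8 mm) 56 mm across along its own x and 63 mm along its own y (lip on the y side). Origin at the centre of its underside, z up. Can be gripped across its own x with the fingers outside the wall, or by pinching the wall
- mouth (a point): centre of the beaker's mouth, level with the rim, 69 mm above the beaker's origin
- buffer_left: amber glass dropper bottle with a black rubber bulb, 34 mm across, 102 mm high, the one farther to the robot's left. Origin at the centre of its underside. Its centre is 220 mm from the other dropper bottle's
- buffer_right: the same kind of amber dropper bottle, 34 mm across, 102 mm high, the one nearer the robot's right. Origin at the centre of its underside. Its own +y points at the left bottle
- gap (a point): the point on the worktop midway between the centres of the two dropper bottles (110 mm from each): where the beaker's origin should come. A computer screen (tall) stands at the back of the worktop beyond the bottles, from about x = 0.68 m; tall instruments stand at the right, from about y = -0.45 m
- electrode: cordless pH electrode, round, 138 mm long, about 60 g, upright in its stand. Origin at the tip (bottom end), z up along it to the head. Blue shaft 12 mm across, from 0 to 85 mm; white head 23 mm across, 85 to 138 mm above the tip (top 5 mm taper). In the stand the head's underside rests on the stand's top: the whole head is free to grip, 100 to 153 mm over the worktop
- tip (a point): the lower end of the electrode (the same point as its origin); in the stand it is 15 mm above the worktop
- stand: fixed electrode stand: white square tower 44 mm wide, its top 100 mm above the worktop, on a grey foot 80 mm square and 10 mm thick. A 16 mm wide, 88 mm deep hole runs down its middle. Origin at the centre of its underside; sides along its own x and y
- flask: stoppered clear volumetric flask, 48 mm across at the bulb, thin neck, 142 mm high, standing on the worktop right of the dropper bottles: an obstacle to carry things over. Origin at the centre of its underside
Mind the look-alikes: they are no part of the job. There is more than one size of the electrode; the one meant has the size given above.

How it is judged (in metres and radians):
On the way, in this order (a step that is already met when the one before it is completed fails the run):
1. the beaker stands upright midway between the two dropper bottles (within 15 mm) and has been let go (horizontal distance between beaker and gap below 0.015 m and height (world z) of beaker below 0.004 m and angle between beaker's own z axis and vertical below 0.06 rad and contact force between the fingers and beaker below 0.05 N and linear speed of beaker below 0.02 m/s), for 0.2 s.
2. the electrode's tip is lifted higher than the dropper bottles' tops (102 mm) (height (world z) of tip above 0.102 m and contact force between the fingers and electrode above 0.5 N), for 0.1 s.
At the end, for the whole second after the job is handed in: Gripper holds the electrode still, within 0.12 rad of upright, tip within 12 mm of the beaker mouth's axis and 6-27 mm above the rim; beaker untouched, upright on the worktop within 15 mm of the bottles' midpoint; both bottles and the flask upright and within 10 mm of their starts (horizontal distance between tip and mouth below 0.012 m and z of tip in the frame of mouth between 0.006 and 0.027 m and angle between electrode's own z axis and vertical below 0.12 rad and linear speed of electrode below 0.02 m/s and contact force between the fingers and electrode above 0.5 N and contact force between each of electrode, the arm, the fingers and beaker below 0.05 N and horizontal distance between beaker and gap below 0.015 m and height (world z) of beaker below 0.004 m and angle between beaker's own z axis and vertical below 0.06 rad and angle between each of buffer_left, buffer_right, flask's own z axis and vertical below 0.1 rad and distance of each of buffer_left, buffer_right, flask from where it was at the start of the episode below 0.01 m); the arm keeps its last pose, push and grip.
It fails at once if a dropper bottle is shifted more than 10 mm or tipped (distance of any of buffer_left, buffer_right from where it was at the start of the episode above 0.01 m).
It fails at once if the flask is shifted more than 10 mm or tipped (distance of flask from where it was at the start of the episode above 0.01 m).
It fails at once if the beaker is tipped over (angle between beaker's own z axis and vertical above 0.6 rad).
It also fails if it takes over 64 s, if anything falls off the work surface, if the arm or the gripper's body presses on something with over 40 N, if the wrist force passes 120 N, or if a joint passes its speed limit or range.

ROBOT

A 7-joint arm with a two-finger parallel gripper is mounted at the origin on a cart in front of the work surface, level with it; the furniture and walls round the work are solid. World frame = base frame: x ahead of the robot, y to its left, z up, the work surface at z = 0. Lengths are in m, angles in degrees, forces in N, time in s.
With the tool pointing down it reaches from about 0.4 to 0.925 m from the base axis. Payload 4.1 kg.
Tool frame: the origin (TCP) lies midway between the tips of the shut fingers; the grasp point (between the pads) lies 19 mm behind it; z points along the fingers, y is the line along which they close (so a half turn about z gives the same grasp; the last joint's range is limited). The gripper opens to 85 mm and grips with 20 to 120 N. Pads are 22 mm wide; open, the fingers measure 114 mm over their backs; the gripper's body (76 mm by 85 mm) begins 54 mm behind the grasp point. The pads swing forward as they close: fully open they stand 13 mm farther back than shut.
Start: joints at [-75.057, 22.827, 2.584, 88.041, -1.071, 69.15, -2.905], TCP at [0.229, 0.608, 0.231] pointing down, gripper open.
Joint ranges: [-161.44, 161.44], [-28.35, 127.94], [-78.24, 83.42], [0, 140.83], [-78.03, 258.03], [13.02, 114.36], [-168.23, 168.23]. Speed limits (degrees/s): [147.25, 147.25, 180, 180, 180, 180, 180].

INTERFACE

Orientations are given as a 3x3 rotation matrix whose columns are the frame's x, y, z axes.
In Python, from cell import * gives the robot as it stands.
- The arm moves only by the tool play_rows, never from a script. Its argument "targets" is a list of rows, each a list of 7 numbers: the shift along the tool's x, y, z in units of 40 mm (1.0 is 40 mm), then the turn, a rotation vector about the tool's x, y, z in units of 6 degrees (1.0 is 6 degrees), then the opening, from -1 (shut) to 1 (fully open). In form: [[dx, dy, dz, wx, wy, wz, hand], ...]. A call has exactly 5 rows; each row is the pose to reach, as a shift and turn from the pose commanded when the call began, along the tool's axes at that moment; what a row does not reach only later rows make up. A row lasts 1/10 s, in which the tool goes at most 50 mm and 8.59 degrees, less where a joint would pass 70% of its speed; a pose out of reach is approached as far as the arm can. A call with a gripper value outside its range is refused whole. The fingers move at their own pace and stop on an object; "newtons" is the grip in N (left out, the last holds). Time passes only in rows, so rows that repeat a pose let the fingers close, or fill a call up. It gives the time, the measured TCP pose, the force, the opening and the grip force at its end, in the units of the state.
- state(): the state, without advancing time (a new reading comes with each control period).
- grab_frame(name): name is "scene" or "top"; returns the picture (480x640x3 uint8, red, green, blue); there is no depth.
- camera_info(name): a dict with "camera_matrix" (3x3 intrinsics, pixels), "rvec" (rotation vector, rad) and "tvec" (3), from world to camera coordinates, as OpenCV has them. Camera axes: x right, y down, z forward; pixel columns grow to the right and rows downward; lengths in m; the calibration is good to about 2 mm. A picture is of the moment at which its call begins. camera_info takes no time and is no camera call.
- sign_off(): hands the job in; it is judged then, once.
Trained networks look in the newest picture that a camera, given by its name, has taken for a name from the list of things; names that differ only in an ending like _2 or _b are one class to them, and where a whole thing is asked for, a point or a joint stands for the part that bears it (a point fixed in the world has none). Each returns a list of dicts, best first, with "confidence" (0 to 1); they miss things now and then, are a little off and sometimes report something else, mostly with a low value. They report only what shows in the picture. A call takes as long as a camera call. They do not tell look-alikes from the thing itself.
- regions_of(thing, camera): "pixels" (480x640 bool, what is visible of it) and "rect" ([left, top, width, height] in pixels, round what is visible of it).
The state is a dict: "t": time; "joints": joint angles; "dq": joint speeds; "joint_efforts": joint torques, N m; "position": TCP position; "tcp_rot": TCP orientation; "force": force on the tool from outside, world axes, zero at the start; "moment": the same for the moment, N m; "width": finger opening in m; "gripper_force": force on a finger pad.
Only numpy, scipy, OpenCV 4.12 (cv2) and the standard library are available. Lean on these libraries where they do the work, as an engineer would, in place of code of your own. Each camera call takes 0.05 s, during which the arm holds its last target. There are 200 camera calls.

## Working session

There is one attempt and no reset: what is moved stays moved. The work goes in short steps, Python scripts to look and compute and a tool call to move; the robot and the scene stay as the last step left them, time stands still between calls to the robot, and variables do not carry over. Pictures are saved under pics/ and viewed, at most 10 in all, crops included, and the job is handed in when it is done.

Besides the shell and the picture viewer there is one more tool, called after ">>>" by a JSON object that holds its "api" and its "payload", one argument or row to a line. play_rows: Moves the arm, as the interface text tells. Its arguments: {"type":"object","properties":{"targets":{"type":"array","items":{"type":"array","items":{"type":"number"}}},"newtons":{"type":"number"}},"required":["targets"]}

```bash
ls; mkdir -p pics; python3 - <<'E'
from cell import *
import cv2
for n in ["scene","top"]:
    f=grab_frame(n); cv2.imwrite(f"pics/{n}0.png",f[...,::-1]); c=camera_info(n); print(n,c)
s=state(); print(s['t'],s['position'],s['tcp_rot'],s['width'])
for n in ["scene","top"]:
    for th in ["beaker","buffer_left","buffer_right","electrode","stand","flask"]:
        for r in regions_of(th,n): print(n,th,round(r['confidence'],2),r['rect'],int(r['pixels'].sum()))
E
```

```text
pics
scene {'camera_matrix': array([[557.27691249,   0.        , 323.17105496],
       [  0.        , 557.27691249, 240.9049531 ],
       [  0.        ,   0.        ,   1.        ]]), 'rvec': array([ 2.15625825, -1.20029591,  0.43175526]), 'tvec': array([-0.20747043,  0.38748128,  1.07112009])}
top {'camera_matrix': array([[574.85875591,   0.        , 318.24727361],
       [  0.        , 574.85875591, 246.95260747],
       [  0.        ,   0.        ,   1.        ]]), 'rvec': array([ 2.16309228, -2.18321302,  0.08694822]), 'tvec': array([0.08060909, 0.4934819 , 1.13767704])}
0.1 [0.22864009 0.60783911 0.23035565] [[-9.35999418e-01  3.52001149e-01 -5.29201759e-04]
 [ 3.52001530e-01  9.35997857e-01 -1.71293301e-03]
 [-1.07622673e-04 -1.78958413e-03 -9.99998393e-01]] 0.0856059117313153
scene beaker 0.97 [433.6, 253.8, 27.7, 34.6] 760
scene beaker 0.16 [266.1, 232.7, 16.7, 29.2] 380
scene buffer_left 0.85 [207.6, 183.6, 16.1, 32.2] 348
scene buffer_right 0.61 [264.0, 229.7, 17.0, 32.6] 388
scene electrode 0.57 [388.8, 288.7, 18.7, 54.7] 605
scene electrode 0.54 [362.2, 257.0, 8.8, 23.2] 215
scene electrode 0.53 [433.8, 254.1, 28.3, 35.8] 734
scene stand 0.57 [341.4, 266.7, 44.1, 53.6] 1374
scene flask 0.77 [326.0, 213.2, 23.3, 46.3] 491
top beaker 0.58 [439.9, 182.0, 44.3, 27.3] 798
top beaker 0.43 [260.8, 266.8, 17.0, 18.6] 223
top buffer_left 0.55 [153.1, 247.1, 20.7, 17.2] 318
top buffer_left 0.46 [397.7, 268.6, 11.3, 15.1] 181
top buffer_right 0.84 [261.5, 266.2, 17.6, 19.4] 248
top electrode 0.72 [397.4, 270.9, 12.9, 11.4] 150
top electrode 0.64 [443.7, 297.9, 31.1, 20.3] 416
top stand 0.63 [372.0, 255.9, 45.4, 48.0] 1422
top flask 0.6 [323.9, 219.8, 25.3, 25.5] 429
```

View pics/scene0.png

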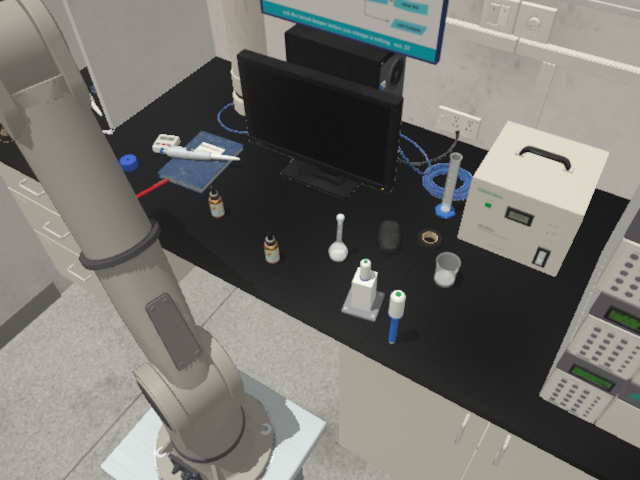

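View pics/top0.png

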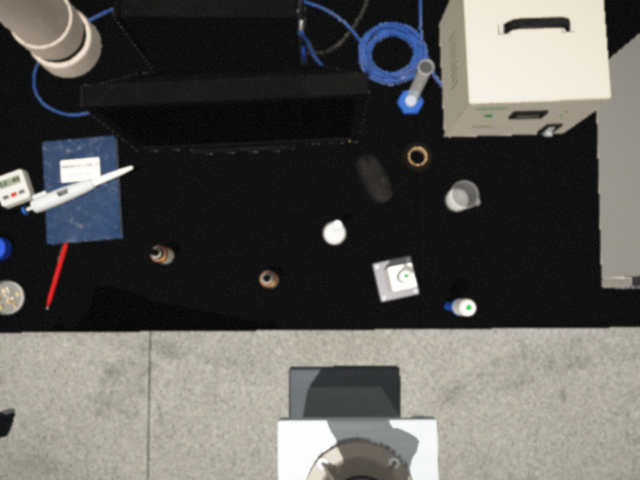

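The scene view shows the beaker at (447,270), the bottles at (216,204) and (271,249), and the flask at (338,240). The stand holding an electrode is at (364,290).

These could be taken for the electrode:
- the one in the stand, at scene (365,270) and top (403,274)
- a freestanding bigger one, at scene (397,318) and top (462,307)
- the measuring cylinder at (450,185), which could pass for the beaker

The description says "upright in its stand", so I choose the one in the stand. I'll check it in a crop.

```bash
cat > fit.py <<'E'
import numpy as np, cv2
from scipy.optimize import least_squares
from cell import *
PROF={ # (z,r) outline
 'beaker':[(0,.025),(.061,.025),(.061,.028),(.069,.028)],
 'bottle':[(0,.017),(.055,.017),(.102,.007)],
 'flask':[(0,.018),(.022,.024),(.05,.01),(.142,.008)],
 'head':[(.100,.0115),(.148,.0115),(.153,.008)]}
def cam(n):
    c=camera_info(n); return c['camera_matrix'],c['rvec'],c['tvec']
def proj(n,P):
    K,r,t=cam(n); return cv2.projectPoints(np.float64(P),r,t,K,None)[0][:,0]
def ring(prof,p):
    a=np.linspace(0,2*np.pi,40,endpoint=False)
    return np.concatenate([np.c_[p[0]+r*np.cos(a),p[1]+r*np.sin(a),np.full(40,p[2]+z)] for z,r in prof])
def box(uv): return np.r_[uv.min(0),uv.max(0)]
def fit(prof,rects,x0,freez=True):
    def res(p):
        p=np.r_[p,0][:3]
        return np.concatenate([box(proj(n,ring(PROF[prof],p)))-np.array([r[0],r[1],r[0]+r[2],r[1]+r[3]]) for n,r in rects.items()])
    s=least_squares(res,x0+[0]*freez,loss='soft_l1'); return s.x,res(s.x)
def ray(n,uv,z):
    K,r,t=cam(n);R=cv2.Rodrigues(r)[0]
    d=R.T@np.linalg.inv(K)@np.r_[uv,1]; c=-R.T@t
    return c+d*(z-c[2])/d[2]
E
python3 - <<'E'
from fit import *
np.set_printoptions(precision=4,suppress=True)
S={'beaker':('beaker',{'scene':[433.6,253.8,27.7,34.6],'top':[439.9,182,44.3,27.3]}),
'left':('bottle',{'scene':[207.6,183.6,16.1,32.2],'top':[153.1,247.1,20.7,17.2]}),
'right':('bottle',{'scene':[264,229.7,17,32.6],'top':[261.5,266.2,17.6,19.4]}),
'flask':('flask',{'scene':[326,213.2,23.3,46.3],'top':[323.9,219.8,25.3,25.5]}),
'head':('head',{'scene':[362.2,257,8.8,23.2],'top':[397.4,270.9,12.9,11.4]})}
for k,(p,r) in S.items():
    u=r['top']; x0=list(ray('top',[u[0]+u[2]/2,u[1]+u[3]/2],.03)[:2])
    x,e=fit(p,r,x0); print(k,x,e)
a=cv2.imread('pics/scene0.png');b=cv2.imread('pics/top0.png')
z=lambda im,x,y,w,h:cv2.resize(im[y:y+h,x:x+w],(400,300),interpolation=cv2.INTER_CUBIC)
cv2.imwrite('pics/crop1.png',np.vstack([np.hstack([z(a,330,245,120,90+15),z(b,365,245,120,90)]),np.hstack([z(b,430,165,80,60),z(a,415,240,80,60)])]))
E
```

```text
beaker [ 0.5916 -0.2133 -0.0053] [ 0.1376 -0.7551 -0.0918  0.8077  5.3795 -2.0215 -4.2866  2.674 ]
left [0.4783 0.3849 0.0055] [-0.1396 -0.8032  0.2956  2.0001 -4.0326 -0.9266  1.9697  0.823 ]
right [ 0.436   0.1731 -0.0051] [ 0.9048 -1.1971 -0.2192  1.5332 -1.2759  0.8813  0.5476 -0.573 ]
flask [0.5225 0.0392 0.0042] [ 2.5626 -1.0715 -1.021   0.9646  0.6022  0.9554 -0.8554 -0.8289]
head [ 0.4302 -0.0823  0.0034] [-2.8961  0.3127  0.043  -0.1017 -0.4283 -1.774   3.0638  0.4268]
```

View pics/crop1.png

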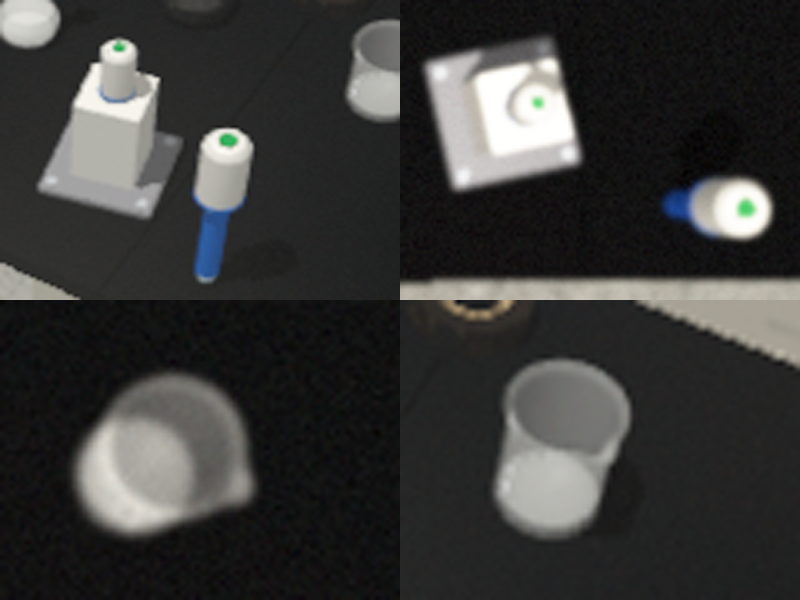

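The crop shows the small electrode in the stand: green cap at scene (365.7,261.5) and top (406.4,275.9). The freestanding one on the right is plainly bigger, so it is the look-alike. The beaker's lip points lower right in the top view, about (480.6,203).

```bash
python3 - <<'E'
from fit import *
np.set_printoptions(precision=4,suppress=True)
def tri(a,b):
    def P(n):
        K,r,t=cam(n); return K@np.c_[cv2.Rodrigues(r)[0],t]
    X=cv2.triangulatePoints(P('scene'),P('top'),np.float64(a),np.float64(b))[:,0]; return X[:3]/X[3]
print('cap',tri([365.7,261.5],[406.4,275.9]),ray('top',[406.4,275.9],.153),ray('scene',[365.7,261.5],.153))
print('tower',ray('top',[402.8,276.5],.1))
print('rim',tri([448.4,260.6],[464.8,194.6]),ray('top',[464.8,194.6],.069),ray('scene',[448.4,260.6],.069))
print('base',tri([444.6,279],[457,199.6]),ray('top',[457,199.6],0),ray('scene',[444.6,279],0))
c=ray('top',[464.8,194.6],.069);l=ray('top',[480.6,203],.069);print('lip dir',np.degrees(np.arctan2(*(l-c)[1::-1])),np.linalg.norm(l-c))
a=cv2.imread('pics/scene0.png');b=cv2.imread('pics/top0.png')
def z(im,n,x,y,objs,w=60,h=45):
    o=cv2.resize(im[y:y+h,x:x+w],(400,300),interpolation=cv2.INTER_CUBIC); s=400/w
    for p,q in objs:
        for zz,r in PROF[p]:
            uv=(proj(n,ring([(zz,r)],q))-[x-.5,y-.5])*s
            cv2.polylines(o,[uv.astype(np.int32)],True,(0,255,0),1)
    return o
L=[('bottle',[.4783,.3849,0])];R=[('bottle',[.436,.1731,0])]
cv2.imwrite('pics/crop2.png',np.vstack([np.hstack([z(a,'scene',190,175,L),z(b,'top',135,232,L)]),np.hstack([z(a,'scene',245,225,R),z(b,'top',240,257,R)])]))
E
```

```text
cap [ 0.43   -0.0819  0.152 ] [ 0.4295 -0.0812  0.153 ] [ 0.4298 -0.0828  0.153 ]
tower [ 0.4304 -0.0821  0.1   ]
rim [ 0.59   -0.211   0.0699] [ 0.5896 -0.2105  0.069 ] [ 0.5916 -0.2115  0.069 ]
base [ 0.5921 -0.2121 -0.0003] [ 0.5916 -0.2114  0.    ] [ 0.5925 -0.2127  0.    ]
lip dir -119.18841413565465 0.03451425226657958
```

View pics/crop2.png

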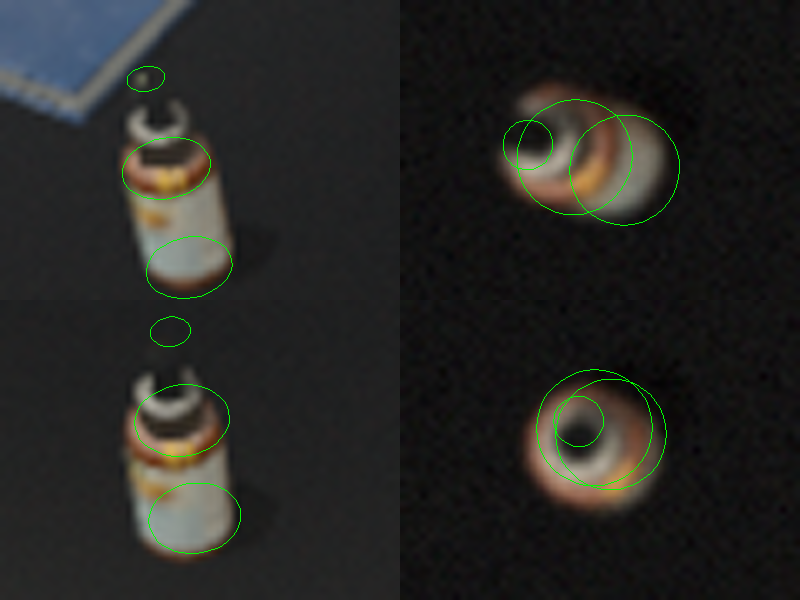

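The cap, tower, rim and base all triangulate consistently: cap z 0.152, rim 0.070, base 0.000. In the bottle crop, the base outlines are slightly off. By eye the left base centre is scene (217.9,213.4) / top (166.3,256.6), and the right one is scene (272.4,257.8) / top (269.7,279.9). I'll redo those and plan the approach.

```bash
cat > plan.py <<'E'
import numpy as np
from scipy.spatial.transform import Rotation as Ro
from cell import *
def Ry(yaw):
    a=np.radians(yaw);y=np.array([np.cos(a),np.sin(a),0]);z=np.array([0,0,-1.]);return np.c_[np.cross(y,z),y,z]
def go(p,yaw,n=1,tilt_fix=True):
    "print the totals of n calls from the current pose to p,yaw"
    s=state();P=np.array(s['position']);R=np.array(s['tcp_rot']);T=Ry(yaw)
    rv=(Ro.from_matrix(R.T@T)).as_rotvec()
    p0,R0=P,R
    for k in range(1,n+1):
        p1=P+(np.array(p)-P)*k/n; R1=R@Ro.from_rotvec(rv*k/n).as_matrix()
        print(np.round(R0.T@(p1-p0)/.04,3),np.round(Ro.from_matrix(R0.T@R1).as_rotvec(degrees=True)/6,3)); p0,R0=p1,R1
E
python3 - <<'E'
from fit import *; from plan import go
np.set_printoptions(precision=4,suppress=True)
for k,a,b in [('L',[217.85,213.35],[166.3,256.55]),('R',[272.4,257.8],[269.65,279.9])]: print(k,ray('scene',a,0),ray('top',b,0))
print('big',ray('top',[463,307],.17))
go([.591,-.2115,.16],-29,5)
E
```

```text
L [0.4819 0.3879 0.    ] [0.4793 0.3889 0.    ]
R [0.4327 0.1748 0.    ] [0.4294 0.1762 0.    ]
big [ 0.374  -0.1758  0.17  ]
[-3.138 -3.2    0.356] [ 0.   -0.    3.28]
[-4.032 -1.956  0.357] [ 0.   -0.    3.28]
[-4.456 -0.484  0.357] [ 0.   -0.    3.28]
[-4.358  1.044  0.357] [ 0.   -0.    3.28]
[-3.752  2.451  0.357] [ 0.   -0.    3.28]
```

>>> {"api": "play_rows", "payload": {
  "targets": [
    [-0.63,-0.64,0.04,0,0,0.66,1],
    [-1.26,-1.28,0.08,0,0,1.31,1],
    [-1.88,-1.92,0.12,0,0,1.97,1],
    [-2.51,-2.56,0.16,0,0,2.62,1],
    [-3.14,-3.2,0.2,0,0,3.28,1]
  ]
}}

```text
t: 1.2
position: [0.3019, 0.4431, 0.2235]
tcp_rot: [[-0.761, 0.649, 0.0], [0.649, 0.761, 0.001], [0.0, 0.001, -1.0]]
force: [1.3, 0.0, 0.1]
width: 0.0853
gripper_force: 0.0
```

>>> {"api": "play_rows", "payload": {
  "targets": [
    [-0.81,-0.39,0.04,0,0,0.66,1],
    [-1.61,-0.78,0.08,0,0,1.31,1],
    [-2.42,-1.17,0.12,0,0,1.97,1],
    [-3.22,-1.56,0.16,0,0,2.62,1],
    [-4.03,-1.96,0.2,0,0,3.28,1]
  ]
}}

```text
t: 1.7
position: [0.3741, 0.2791, 0.2156]
tcp_rot: [[-0.498, 0.867, 0.001], [0.867, 0.498, 0.001], [0.0, 0.001, -1.0]]
force: [1.4, -0.6, -0.5]
width: 0.0853
gripper_force: 0.0
```

>>> {"api": "play_rows", "payload": {
  "targets": [
    [-0.89,-0.1,0.04,0,0,0.66,1],
    [-1.78,-0.19,0.08,0,0,1.31,1],
    [-2.67,-0.29,0.12,0,0,1.97,1],
    [-3.56,-0.39,0.16,0,0,2.62,1],
    [-4.46,-0.48,0.2,0,0,3.28,1]
  ]
}}

```text
t: 2.2
position: [0.4467, 0.115, 0.2076]
tcp_rot: [[-0.177, 0.984, 0.001], [0.984, 0.177, 0.001], [0.001, 0.001, -1.0]]
force: [0.2, -0.3, 0.6]
width: 0.0853
gripper_force: 0.0
```

>>> {"api": "play_rows", "payload": {
  "targets": [
    [-0.87,0.21,0.04,0,0,0.66,1],
    [-1.74,0.42,0.08,0,0,1.31,1],
    [-2.61,0.63,0.12,0,0,1.97,1],
    [-3.49,0.84,0.16,0,0,2.62,1],
    [-4.36,1.04,0.2,0,0,3.28,1]
  ]
}}

```text
t: 2.7
position: [0.5191, -0.049, 0.1996]
tcp_rot: [[0.165, 0.986, 0.001], [0.986, -0.165, 0.0], [0.001, 0.001, -1.0]]
force: [0.8, 0.3, 0.0]
width: 0.086
gripper_force: 0.0
```

>>> {"api": "play_rows", "payload": {
  "targets": [
    [-0.9,0.6,0.1,0,0,0.8,1],
    [-1.8,1.2,0.2,0,0,1.6,1],
    [-2.7,1.8,0.3,0,0,2.5,1],
    [-3.75,2.45,0.36,0,0,3.28,1],
    [-3.75,2.45,0.36,0,0,3.28,1]
  ]
}}

```text
t: 3.2
position: [0.5907, -0.22, 0.1847]
tcp_rot: [[0.494, 0.87, 0.0], [0.87, -0.493, -0.007], [-0.006, 0.004, -1.0]]
force: [-1.2, -0.2, 0.2]
width: 0.0854
gripper_force: 0.0
```

```bash
python3 - <<'E'
from plan import *
s=state();print(s['t'],s['position'],s['dq']); go([.591,-.2115,.16],-29); go([.591,-.2115,.023],-29)
import cv2
f=grab_frame('scene');cv2.imwrite('pics/s1.png',cv2.resize(f[180:330,340:540,::-1],(800,600)))
E
```

```text
3.2 [ 0.59070981 -0.22004401  0.18470811] [-3.59445848 -3.1156918  -2.73136325  3.20486356 -0.61667849  2.49968414
 -0.28549763]
[ 0.193 -0.101  0.616] [ 0.034  0.06  -0.095]
[ 0.215 -0.113  4.041] [ 0.034  0.06  -0.095]
```

View pics/s1.png

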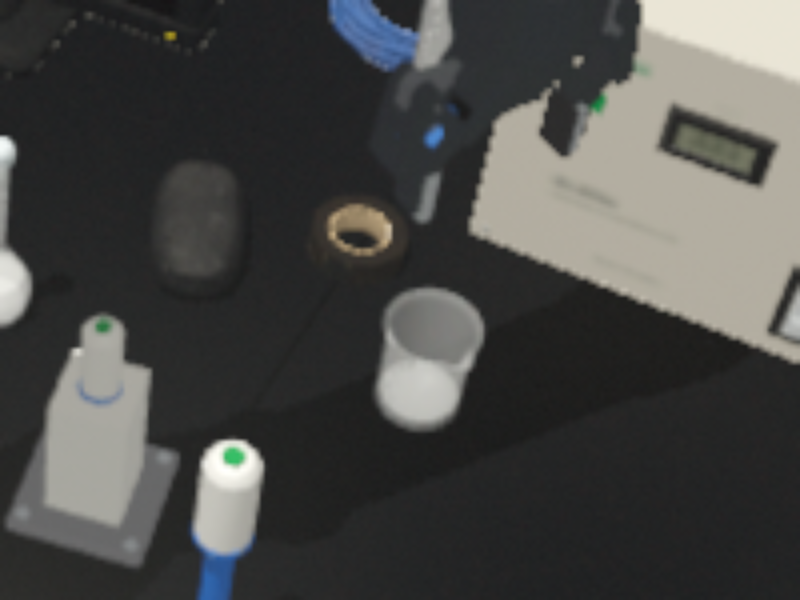

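The gripper stands open above the beaker (crop 430,360) and nothing is near the fingers. The arm is still settling, so I hold one call before correcting.

>>> {"api": "play_rows", "payload": {
  "targets": [
    [0,0,0,0,0,0,1],
    [0,0,0,0,0,0,1],
    [0,0,0,0,0,0,1],
    [0,0,0,0,0,0,1],
    [0,0,0,0,0,0,1]
  ]
}}

```text
t: 3.75
position: [0.591, -0.2108, 0.1851]
tcp_rot: [[0.484, 0.875, 0.001], [0.875, -0.484, 0.001], [0.001, 0.0, -1.0]]
force: [-0.4, -0.6, -0.6]
width: 0.0852
gripper_force: 0.0
```

```bash
python3 - <<'E'
from plan import *
go([.591,-.2115,.10],-29); go([.591,-.2115,.023],-29)
E
```

```text
[-0.016  0.007  2.128] [ 0.002 -0.007  0.01 ]
[-0.018  0.006  4.053] [ 0.002 -0.007  0.01 ]
```

>>> {"api": "play_rows", "payload": {
  "targets": [
    [0,0,0.5,0,0,0,1],
    [0,0,1.0,0,0,0,1],
    [0,0,1.5,0,0,0,1],
    [0,0,2.0,0,0,0,1],
    [0,0,2.4,0,0,0,1]
  ]
}}

```text
t: 4.25
position: [0.5907, -0.2111, 0.0878]
tcp_rot: [[0.484, 0.875, -0.001], [0.875, -0.484, 0.001], [0.0, -0.001, -1.0]]
force: [-0.8, 0.5, 0.2]
width: 0.0852
gripper_force: 0.0
```

>>> {"api": "play_rows", "payload": {
  "targets": [
    [0,0,0.4,0,0,0,1],
    [0,0,0.8,0,0,0,1],
    [0,0,1.2,0,0,0,1],
    [0,0,1.6,0,0,0,1],
    [0,0,1.6,0,0,0,1]
  ]
}}

```text
t: 4.75
position: [0.5892, -0.2108, 0.0222]
tcp_rot: [[0.485, 0.875, -0.004], [0.875, -0.485, 0.002], [-0.001, -0.005, -1.0]]
force: [0.7, 1.0, 1.3]
width: 0.0855
gripper_force: 0.0
```

>>> {"api": "play_rows", "payload": {
  "newtons": 20,
  "targets": [
    [0,0,0,0,0,0,0.6],
    [0,0,0,0,0,0,0.4],
    [0,0,0,0,0,0,0.2],
    [0,0,0,0,0,0,0.1],
    [0,0,0,0,0,0,0]
  ]
}}

```text
t: 5.25
position: [0.5916, -0.2121, 0.026]
tcp_rot: [[0.485, 0.874, 0.002], [0.874, -0.485, -0.0], [0.001, 0.002, -1.0]]
force: [-1.2, -0.6, 5.6]
width: 0.0512
gripper_force: 17.3
```

>>> {"api": "play_rows", "payload": {
  "newtons": 20,
  "targets": [
    [0,0,0,0,0,0,-0.1],
    [0,0,0,0,0,0,-0.2],
    [0,0,0,0,0,0,-0.3],
    [0,0,0,0,0,0,-0.3],
    [0,0,0,0,0,0,-0.3]
  ]
}}

```text
t: 5.75
position: [0.5916, -0.2121, 0.026]
tcp_rot: [[0.485, 0.874, 0.002], [0.874, -0.485, -0.0], [0.001, 0.002, -1.0]]
force: [-1.6, 0.3, 6.7]
width: 0.0519
gripper_force: 17.2
```

>>> {"api": "play_rows", "payload": {
  "newtons": 25,
  "targets": [
    [0,0,-0.3,0,0,0,-0.3],
    [0,0,-0.8,0,0,0,-0.3],
    [0,0,-1.3,0,0,0,-0.3],
    [0,0,-1.8,0,0,0,-0.3],
    [0,0,-2.3,0,0,0,-0.3]
  ]
}}

```text
t: 6.25
position: [0.5907, -0.2115, 0.118]
tcp_rot: [[0.485, 0.875, -0.0], [0.875, -0.485, 0.0], [0.0, -0.0, -1.0]]
force: [-0.2, -0.4, -1.0]
width: 0.0513
gripper_force: 23.7
```

>>> {"api": "play_rows", "payload": {
  "targets": [
    [0,0,-0.5,0,0,0,-0.3],
    [0,0,-1.0,0,0,0,-0.3],
    [0,0,-1.6,0,0,0,-0.3],
    [0,0,-2.2,0,0,0,-0.3],
    [0,0,-2.5,0,0,0,-0.3]
  ]
}}

```text
t: 6.75
position: [0.5915, -0.2122, 0.2193]
tcp_rot: [[0.485, 0.874, 0.003], [0.874, -0.485, -0.001], [0.001, 0.003, -1.0]]
force: [-0.3, -1.0, -0.6]
width: 0.0514
gripper_force: 23.7
```

```bash
python3 - <<'E'
from plan import *
s=state();print(s['position'],s['width'],s['gripper_force']); go([.456,.282,.222],-29,4)
E
```

```text
[ 0.59151712 -0.21220043  0.21934647] 0.05143568193905873 23.720792965041255
[ 2.29  -2.239 -0.021] [ 0.007 -0.002 -0.001]
[ 2.29  -2.239 -0.02 ] [ 0.007 -0.002 -0.001]
[ 2.29  -2.239 -0.019] [ 0.007 -0.002 -0.001]
[ 2.291 -2.238 -0.018] [ 0.007 -0.002 -0.001]
```

>>> {"api": "play_rows", "payload": {
  "targets": [
    [0.3,-0.3,0,0,0,0,-0.3],
    [0.8,-0.8,0,0,0,0,-0.3],
    [1.3,-1.3,0,0,0,0,-0.3],
    [1.8,-1.8,0,0,0,0,-0.3],
    [2.3,-2.25,0,0,0,0,-0.3]
  ]
}}

```text
t: 7.25
position: [0.5557, -0.0863, 0.2164]
tcp_rot: [[0.485, 0.874, -0.001], [0.874, -0.485, 0.001], [-0.0, -0.001, -1.0]]
force: [0.9, 0.3, -0.1]
width: 0.0514
gripper_force: 23.8
```

>>> {"api": "play_rows", "payload": {
  "targets": [
    [0.5,-0.5,0,0,0,0,-0.3],
    [1.0,-1.0,0,0,0,0,-0.3],
    [1.5,-1.5,0,0,0,0,-0.3],
    [2.0,-2.0,0,0,0,0,-0.3],
    [2.5,-2.45,0,0,0,0,-0.3]
  ]
}}

```text
t: 7.75
position: [0.5185, 0.0485, 0.2165]
tcp_rot: [[0.485, 0.875, -0.001], [0.875, -0.485, 0.0], [-0.0, -0.001, -1.0]]
force: [0.4, 0.0, -1.2]
width: 0.0514
gripper_force: 23.8
```

>>> {"api": "play_rows", "payload": {
  "targets": [
    [0.5,-0.5,0,0,0,0,-0.3],
    [1.0,-1.0,0,0,0,0,-0.3],
    [1.5,-1.5,0,0,0,0,-0.3],
    [2.0,-2.0,0,0,0,0,-0.3],
    [2.4,-2.35,0,0,0,0,-0.3]
  ]
}}

```text
t: 8.25
position: [0.4826, 0.1787, 0.2166]
tcp_rot: [[0.483, 0.875, -0.001], [0.875, -0.483, 0.0], [-0.0, -0.001, -1.0]]
force: [0.1, 0.2, -0.9]
width: 0.0512
gripper_force: 23.8
```

>>> {"api": "play_rows", "payload": {
  "targets": [
    [0.5,-0.5,0,0,0,0,-0.3],
    [1.0,-1.0,0,0,0,0,-0.3],
    [1.5,-1.5,0,0,0,0,-0.3],
    [1.8,-1.8,0,0,0,0,-0.3],
    [1.95,-1.9,0,0,0,0,-0.3]
  ]
}}

```text
t: 8.75
position: [0.4542, 0.2836, 0.2165]
tcp_rot: [[0.482, 0.876, -0.001], [0.876, -0.482, -0.0], [-0.001, -0.001, -1.0]]
force: [0.1, -0.5, -0.9]
width: 0.0516
gripper_force: 23.8
```

>>> {"api": "play_rows", "payload": {
  "targets": [
    [0,0,0,0,0,0,-0.3],
    [0,0,0,0,0,0,-0.3],
    [0,0,0,0,0,0,-0.3],
    [0,0,0,0,0,0,-0.3],
    [0,0,0,0,0,0,-0.3]
  ]
}}

```text
t: 9.25
position: [0.4556, 0.2813, 0.217]
tcp_rot: [[0.486, 0.874, 0.0], [0.874, -0.486, 0.0], [0.0, 0.0, -1.0]]
force: [-0.3, -0.3, -0.7]
width: 0.0512
gripper_force: 23.8
```

```bash
python3 - <<'E'
from plan import *
go([.456,.282,.12],-29);go([.456,.282,.027],-29)
import cv2
f=grab_frame('scene');g=grab_frame('top')
cv2.imwrite('pics/s2.png',np.vstack([cv2.resize(f[110:290,170:410,::-1],(400,300)),cv2.resize(g[180:330,110:310,::-1],(400,300))]))
E
```

```text
[ 0.02  -0.     2.426] [ 0.    -0.002 -0.014]
[ 2.000e-02 -1.000e-03  4.751e+00] [ 0.    -0.002 -0.014]
```

View pics/s2.png

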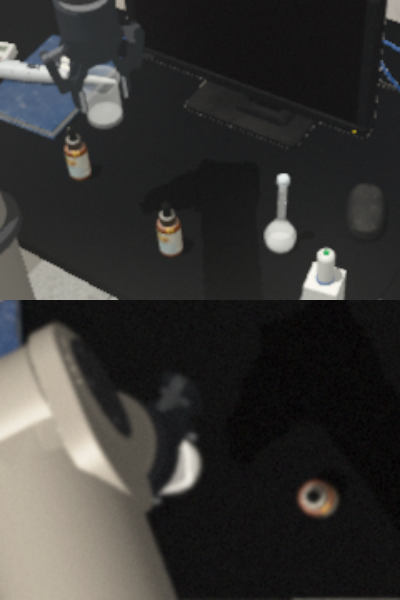

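The beaker hangs upright in the gripper at crop (103,97). Both bottles, at (77,155) and (168,230), are undisturbed. Next I lower it to about 0.027, slowing at the end.

>>> {"api": "play_rows", "payload": {
  "targets": [
    [0,0,0.4,0,0,0,-0.3],
    [0,0,0.9,0,0,0,-0.3],
    [0,0,1.5,0,0,0,-0.3],
    [0,0,2.1,0,0,0,-0.3],
    [0,0,2.6,0,0,0,-0.3]
  ]
}}

```text
t: 9.85
position: [0.455, 0.2819, 0.1117]
tcp_rot: [[0.485, 0.875, -0.001], [0.875, -0.485, -0.0], [-0.001, -0.0, -1.0]]
force: [-0.7, 0.1, -0.7]
width: 0.0513
gripper_force: 23.8
```

>>> {"api": "play_rows", "payload": {
  "targets": [
    [0,0,0.5,0,0,0,-0.3],
    [0,0,0.9,0,0,0,-0.3],
    [0,0,1.3,0,0,0,-0.3],
    [0,0,1.6,0,0,0,-0.3],
    [0,0,1.8,0,0,0,-0.3]
  ]
}}

```text
t: 10.35
position: [0.4551, 0.2819, 0.0401]
tcp_rot: [[0.485, 0.875, -0.001], [0.875, -0.485, -0.0], [-0.001, -0.0, -1.0]]
force: [-0.5, -0.6, 0.1]
width: 0.0513
gripper_force: 23.8
```

>>> {"api": "play_rows", "payload": {
  "targets": [
    [0,0,0.1,0,0,0,-0.3],
    [0,0,0.2,0,0,0,-0.3],
    [0,0,0.28,0,0,0,-0.3],
    [0,0,0.33,0,0,0,-0.3],
    [0,0,0.35,0,0,0,-0.3]
  ]
}}

```text
t: 10.85
position: [0.4554, 0.2821, 0.027]
tcp_rot: [[0.485, 0.875, 0.0], [0.875, -0.485, 0.0], [0.0, 0.0, -1.0]]
force: [0.7, -0.2, -1.3]
width: 0.0515
gripper_force: 23.8
```

>>> {"api": "play_rows", "payload": {
  "targets": [
    [0,0,0.02,0,0,0,-0.3],
    [0,0,0.03,0,0,0,-0.3],
    [0,0,0.04,0,0,0,-0.3],
    [0,0,0.05,0,0,0,-0.3],
    [0,0,0.05,0,0,0,-0.3]
  ]
}}

```text
t: 11.35
position: [0.4556, 0.2824, 0.0259]
tcp_rot: [[0.485, 0.874, 0.0], [0.874, -0.485, 0.001], [0.001, -0.001, -1.0]]
force: [-2.2, -0.8, 8.1]
width: 0.0515
gripper_force: 21.4
```

>>> {"api": "play_rows", "payload": {
  "targets": [
    [0,0,-0.02,0,0,0,-0.3],
    [0,0,-0.02,0,0,0,0.3],
    [0,0,-0.02,0,0,0,0.6],
    [0,0,-0.02,0,0,0,1],
    [0,0,-0.02,0,0,0,1]
  ]
}}

```text
t: 11.85
position: [0.4553, 0.282, 0.0256]
tcp_rot: [[0.485, 0.875, 0.0], [0.875, -0.485, -0.0], [-0.0, 0.0, -1.0]]
force: [-0.2, 0.1, -0.0]
width: 0.0853
gripper_force: 0.0
```

>>> {"api": "play_rows", "payload": {
  "targets": [
    [0,0,-0.02,0,0,0,1],
    [0,0,-0.3,0,0,0,1],
    [0,0,-0.8,0,0,0,1],
    [0,0,-1.6,0,0,0,1],
    [0,0,-2.4,0,0,0,1]
  ]
}}

```text
t: 12.35
position: [0.4552, 0.2817, 0.1232]
tcp_rot: [[0.485, 0.874, -0.0], [0.874, -0.485, -0.0], [-0.0, 0.0, -1.0]]
force: [-0.0, 0.5, 0.3]
width: 0.0852
gripper_force: 0.0
```

>>> {"api": "play_rows", "payload": {
  "targets": [
    [0,0,-0.8,0,0,0,1],
    [0,0,-1.6,0,0,0,1],
    [0,0,-2.4,0,0,0,1],
    [0,0,-3.0,0,0,0,1],
    [0,0,-3.0,0,0,0,1]
  ]
}}

```text
t: 12.85
position: [0.4575, 0.2829, 0.2462]
tcp_rot: [[0.485, 0.874, 0.006], [0.874, -0.485, 0.006], [0.008, 0.002, -1.0]]
force: [-0.9, -0.5, -0.2]
width: 0.0855
gripper_force: 0.0
```

```bash
python3 - <<'E'
from plan import *
go([.43,-.082,.235],-29,3)
E
```

```text
[-2.771  1.275  0.074] [ 0.008 -0.025 -0.002]
[-2.771  1.275  0.08 ] [ 0.008 -0.025 -0.002]
[-2.771  1.274  0.087] [ 0.008 -0.025 -0.002]
```

>>> {"api": "play_rows", "payload": {
  "targets": [
    [-0.5,0.25,0,0,0,0,1],
    [-1.1,0.5,0,0,0,0,1],
    [-1.7,0.8,0,0,0,0,1],
    [-2.3,1.05,0,0,0,0,1],
    [-2.9,1.35,0,0,0,0,1]
  ]
}}

```text
t: 13.35
position: [0.4451, 0.1518, 0.2408]
tcp_rot: [[0.486, 0.874, -0.002], [0.874, -0.486, -0.001], [-0.002, -0.001, -1.0]]
force: [-0.3, 0.6, 0.4]
width: 0.0855
gripper_force: 0.0
```

>>> {"api": "play_rows", "payload": {
  "targets": [
    [-0.6,0.27,0,0,0,0,1],
    [-1.2,0.55,0,0,0,0,1],
    [-1.8,0.82,0,0,0,0,1],
    [-2.4,1.1,0,0,0,0,1],
    [-3.0,1.37,0,0,0,0,1]
  ]
}}

```text
t: 13.85
position: [0.4346, 0.0204, 0.2409]
tcp_rot: [[0.486, 0.874, -0.002], [0.874, -0.486, -0.0], [-0.001, -0.001, -1.0]]
force: [-0.4, -0.1, -0.6]
width: 0.0855
gripper_force: 0.0
```

>>> {"api": "play_rows", "payload": {
  "targets": [
    [-0.6,0.27,0,0,0,0,1],
    [-1.2,0.55,0,0,0,0,1],
    [-1.7,0.8,0,0,0,0,1],
    [-2.2,1.0,0,0,0,0,1],
    [-2.4,1.1,0,0,0,0,1]
  ]
}}

```text
t: 14.35
position: [0.4261, -0.0853, 0.241]
tcp_rot: [[0.489, 0.873, -0.002], [0.873, -0.489, 0.0], [-0.0, -0.002, -1.0]]
force: [0.2, 0.4, 0.0]
width: 0.0859
gripper_force: 0.0
```

>>> {"api": "play_rows", "payload": {
  "targets": [
    [0,0,0,0,0,0,1],
    [0,0,0,0,0,0,1],
    [0,0,0,0,0,0,1],
    [0,0,0,0,0,0,1],
    [0,0,0,0,0,0,1]
  ]
}}

```text
t: 14.85
position: [0.428, -0.0818, 0.2417]
tcp_rot: [[0.484, 0.875, -0.0], [0.875, -0.484, -0.0], [-0.0, -0.0, -1.0]]
force: [-0.5, -0.0, 0.1]
width: 0.0852
gripper_force: 0.0
```

```bash
python3 - <<'E'
from plan import *; from fit import *
np.set_printoptions(precision=4,suppress=True)
go([.43,-.082,.18],-29);go([.43,-.082,.112],-29)
I={}
for n in ['scene','top']:
    I[n]=grab_frame(n)[...,::-1].copy()
    for th in ['beaker','buffer_left','buffer_right']: print(n,th,[(round(r['confidence'],2),r['rect']) for r in regions_of(th,n)][:3])
def z(n,x,y,objs,w,h):
    o=cv2.resize(I[n][y:y+h,x:x+w],(800,300),interpolation=cv2.INTER_CUBIC); s=np.array([800/w,300/h])
    for q,zz,r in objs:
        uv=(proj(n,ring([(zz,r)],q))-[x-.5,y-.5])*s
        cv2.polylines(o,[uv.astype(np.int32)],True,(0,255,0),1)
    return o
O=[([.4555,.282,0],0,.025),([.4555,.282,0],.069,.028),([.4806,.3884,0],0,.017),([.431,.1755,0],0,.017)]
cv2.imwrite('pics/c3.png',np.vstack([z('scene',190,175,O,120,95),z('top',140,230,O,160,70)]))
E
```

```text
[0.019 0.045 1.541] [-0.     0.     0.012]
[0.019 0.046 3.241] [-0.     0.     0.012]
scene beaker [(0.91, [229.3, 209.6, 20.5, 33.4])]
scene buffer_left [(0.77, [207.7, 186.1, 16.0, 31.3])]
scene buffer_right [(0.54, [266.8, 231.0, 14.9, 32.4])]
top beaker [(0.97, [191.9, 253.9, 37.3, 25.3])]
top buffer_left [(0.82, [150.2, 245.5, 25.0, 18.0])]
top buffer_right [(0.6, [256.4, 268.0, 19.4, 16.3])]
```

View pics/c3.png

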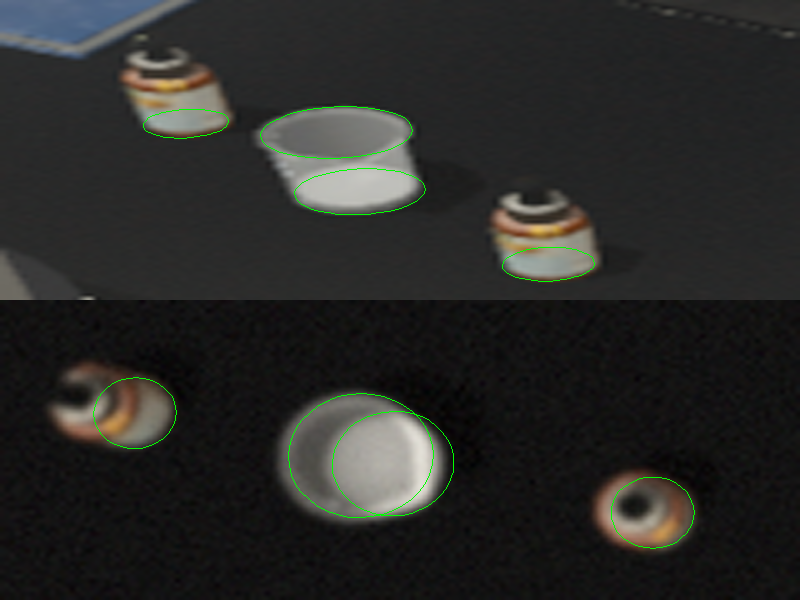

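The beaker stands midway between the bottles. Its outline is about 2 px left of the prediction in the top view, so it is at roughly (0.4545,0.284). The bottles haven't moved. Next I take the electrode.

>>> {"api": "play_rows", "payload": {
  "targets": [
    [0.02,0.05,0.4,0,0,0,1],
    [0.02,0.05,0.8,0,0,0,1],
    [0.02,0.05,1.3,0,0,0,1],
    [0.02,0.05,1.7,0,0,0,1],
    [0.02,0.05,2.1,0,0,0,1]
  ]
}}

```text
t: 15.75
position: [0.4301, -0.0827, 0.157]
tcp_rot: [[0.485, 0.875, 0.0], [0.875, -0.485, -0.0], [-0.0, 0.0, -1.0]]
force: [0.2, 0.3, 0.7]
width: 0.0855
gripper_force: 0.0
```

>>> {"api": "play_rows", "payload": {
  "targets": [
    [0,0,0.4,0,0,0,1],
    [0,0,0.75,0,0,0,1],
    [0,0,1.0,0,0,0,1],
    [0,0,1.12,0,0,0,1],
    [0,0,1.12,0,0,0,1]
  ]
}}

```text
t: 16.25
position: [0.4298, -0.0828, 0.1126]
tcp_rot: [[0.485, 0.874, -0.001], [0.874, -0.485, -0.0], [-0.001, -0.001, -1.0]]
force: [-0.3, 0.6, 0.0]
width: 0.0851
gripper_force: 0.0
```

>>> {"api": "play_rows", "payload": {
  "newtons": 25,
  "targets": [
    [0,0,0,0,0,0,0.4],
    [0,0,0,0,0,0,0],
    [0,0,0,0,0,0,-0.3],
    [0,0,0,0,0,0,-0.5],
    [0,0,0,0,0,0,-0.7]
  ]
}}

```text
t: 16.75
position: [0.4303, -0.0826, 0.1132]
tcp_rot: [[0.485, 0.875, 0.001], [0.875, -0.485, 0.0], [0.001, 0.0, -1.0]]
force: [-1.0, 1.2, 2.0]
width: 0.0224
gripper_force: 25.2
```

>>> {"api": "play_rows", "payload": {
  "newtons": 25,
  "targets": [
    [0,0,0,0,0,0,-0.8],
    [0,0,0,0,0,0,-0.9],
    [0,0,0,0,0,0,-0.9],
    [0,0,0,0,0,0,-0.9],
    [0,0,0,0,0,0,-0.9]
  ]
}}

```text
t: 17.25
position: [0.4303, -0.0826, 0.1132]
tcp_rot: [[0.485, 0.875, 0.0], [0.875, -0.485, 0.0], [0.001, 0.0, -1.0]]
force: [-0.8, 0.8, 6.0]
width: 0.0219
gripper_force: 25.5
```

>>> {"api": "play_rows", "payload": {
  "newtons": 30,
  "targets": [
    [0,0,-0.15,0,0,0,-0.9],
    [0,0,-0.4,0,0,0,-0.9],
    [0,0,-0.7,0,0,0,-0.9],
    [0,0,-1.0,0,0,0,-0.9],
    [0,0,-1.3,0,0,0,-0.9]
  ]
}}

```text
t: 17.75
position: [0.4303, -0.0828, 0.1662]
tcp_rot: [[0.485, 0.875, 0.001], [0.875, -0.485, 0.0], [0.001, 0.001, -1.0]]
force: [-0.0, 0.3, -0.4]
width: 0.0221
gripper_force: 29.4
```

>>> {"api": "play_rows", "payload": {
  "targets": [
    [0,0,-0.4,0,0,0,-0.9],
    [0,0,-0.8,0,0,0,-0.9],
    [0,0,-1.2,0,0,0,-0.9],
    [0,0,-1.6,0,0,0,-0.9],
    [0,0,-2.0,0,0,0,-0.9]
  ]
}}

```text
t: 18.25
position: [0.43, -0.083, 0.2463]
tcp_rot: [[0.485, 0.874, 0.001], [0.874, -0.485, 0.001], [0.001, 0.0, -1.0]]
force: [0.5, 0.1, -0.7]
width: 0.0223
gripper_force: 29.4
```

>>> {"api": "play_rows", "payload": {
  "targets": [
    [0,0,-0.3,0,0,0,-0.9],
    [0,0,-0.5,0,0,0,-0.9],
    [0,0,-0.6,0,0,0,-0.9],
    [0,0,-0.6,0,0,0,-0.9],
    [0,0,-0.6,0,0,0,-0.9]
  ]
}}

```text
t: 18.75
position: [0.4297, -0.0827, 0.2684]
tcp_rot: [[0.485, 0.874, -0.001], [0.874, -0.485, -0.0], [-0.001, -0.001, -1.0]]
force: [-0.7, 0.7, -0.2]
width: 0.0221
gripper_force: 29.4
```

```bash
python3 - <<'E'
from plan import *
go([.4545,.284,.268],-29,3)
import cv2
f=grab_frame('scene');cv2.imwrite('pics/s4.png',cv2.resize(f[180:345,310:530,::-1],(800,600)))
E
```

```text
[ 2.773 -1.301  0.003] [-0.002  0.002 -0.001]
[ 2.773 -1.301  0.003] [-0.002  0.002 -0.001]
[ 2.773 -1.301  0.003] [-0.002  0.002 -0.001]
```

View pics/s4.png

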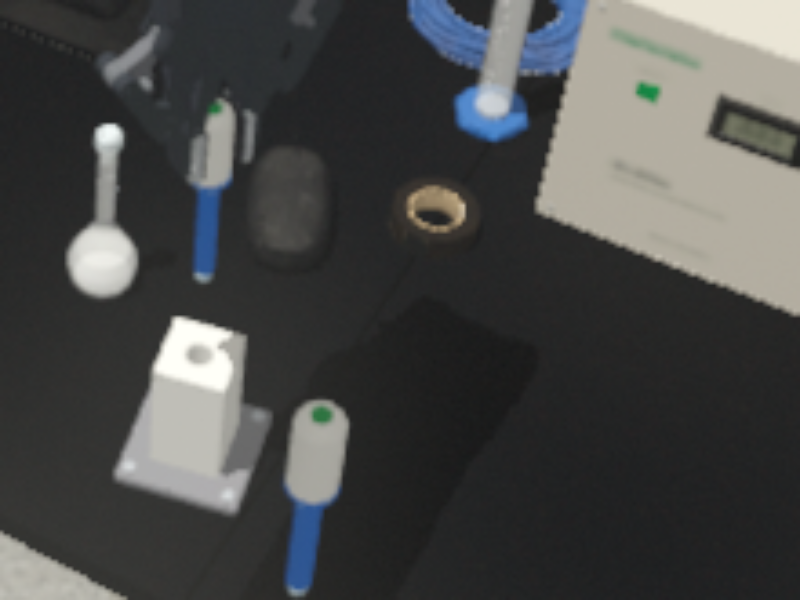

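The electrode is out of the stand, held upright, with its tip at crop (202,277), about scene (365.6,256.2). Now I carry it over.

>>> {"api": "play_rows", "payload": {
  "targets": [
    [0.4,-0.2,0,0,0,0,-0.9],
    [0.95,-0.45,0,0,0,0,-0.9],
    [1.55,-0.73,0,0,0,0,-0.9],
    [2.15,-1.0,0,0,0,0,-0.9],
    [2.75,-1.3,0,0,0,0,-0.9]
  ]
}}

```text
t: 19.3
position: [0.4376, 0.0395, 0.2683]
tcp_rot: [[0.485, 0.874, -0.001], [0.874, -0.485, -0.001], [-0.001, -0.001, -1.0]]
force: [-0.5, -0.5, -0.6]
width: 0.0219
gripper_force: 29.4
```

>>> {"api": "play_rows", "payload": {
  "targets": [
    [0.6,-0.28,0,0,0,0,-0.9],
    [1.2,-0.56,0,0,0,0,-0.9],
    [1.8,-0.84,0,0,0,0,-0.9],
    [2.4,-1.12,0,0,0,0,-0.9],
    [2.95,-1.38,0,0,0,0,-0.9]
  ]
}}

```text
t: 19.8
position: [0.4465, 0.1699, 0.2682]
tcp_rot: [[0.485, 0.875, -0.001], [0.875, -0.485, -0.001], [-0.001, -0.001, -1.0]]
force: [0.8, -0.2, -0.3]
width: 0.0221
gripper_force: 29.4
```

>>> {"api": "play_rows", "payload": {
  "targets": [
    [0.6,-0.28,0,0,0,0,-0.9],
    [1.2,-0.56,0,0,0,0,-0.9],
    [1.8,-0.84,0,0,0,0,-0.9],
    [2.3,-1.08,0,0,0,0,-0.9],
    [2.6,-1.22,0,0,0,0,-0.9]
  ]
}}

```text
t: 20.3
position: [0.4543, 0.2861, 0.2686]
tcp_rot: [[0.483, 0.876, -0.0], [0.876, -0.483, -0.0], [-0.0, -0.0, -1.0]]
force: [-0.1, 0.3, -1.2]
width: 0.022
gripper_force: 29.4
```

>>> {"api": "play_rows", "payload": {
  "targets": [
    [0,0,0,0,0,0,-0.9],
    [0,0,0.3,0,0,0,-0.9],
    [0,0,0.6,0,0,0,-0.9],
    [0,0,0.9,0,0,0,-0.9],
    [0,0,1.1,0,0,0,-0.9]
  ]
}}

```text
t: 20.8
position: [0.454, 0.282, 0.2232]
tcp_rot: [[0.486, 0.874, -0.002], [0.874, -0.486, -0.001], [-0.002, -0.001, -1.0]]
force: [-1.0, 0.3, 0.1]
width: 0.0218
gripper_force: 29.4
```

```bash
python3 - <<'E'
from plan import *; from fit import *
go([.4545,.284,.183],-29)
print(proj('scene',[[.4297,-.0827,.170]]))
E
```

```text
[ 0.053 -0.012  1.005] [-0.01   0.018 -0.015]
[[365.94671557 256.29475051]]
```

The tip's predicted pixel (365.9,256.3) matches what I saw (365.6,256.2), so the tip sits 0.098 below the TCP, as assumed. Now the final descent.

>>> {"api": "play_rows", "payload": {
  "targets": [
    [0.04,0,0.25,0,0,0,-0.9],
    [0.04,0,0.5,0,0,0,-0.9],
    [0.04,0,0.7,0,0,0,-0.9],
    [0.04,0,0.88,0,0,0,-0.9],
    [0.04,0,0.98,0,0,0,-0.9]
  ]
}}

```text
t: 21.3
position: [0.4552, 0.2846, 0.1849]
tcp_rot: [[0.485, 0.875, -0.001], [0.875, -0.485, -0.0], [-0.001, -0.0, -1.0]]
force: [0.5, 0.2, -0.8]
width: 0.0225
gripper_force: 29.4
```

>>> {"api": "play_rows", "payload": {
  "targets": [
    [0,0,0,0,0,0,-0.9],
    [0,0,0,0,0,0,-0.9],
    [0,0,0,0,0,0,-0.9],
    [0,0,0,0,0,0,-0.9],
    [0,0,0,0,0,0,-0.9]
  ]
}}

```text
t: 21.8
position: [0.4556, 0.2848, 0.186]
tcp_rot: [[0.485, 0.875, 0.0], [0.875, -0.485, 0.001], [0.001, 0.0, -1.0]]
force: [-0.2, -0.7, -0.3]
width: 0.022
gripper_force: 29.4
```

```bash
python3 - <<'E'
from plan import *; from fit import *
s=state();p=s['position'];print(p,s['dq'].round(2) if hasattr(s['dq'],'round') else s['dq'])
f=grab_frame('scene')[...,::-1]; x,y,w,h=190,165,120,90; o=cv2.resize(f[y:y+h,x:x+w],(800,600),interpolation=cv2.INTER_CUBIC)
for q,zz,r in [([.4545,.284,0],0,.025),([.4545,.284,0],.069,.028),([p[0],p[1],p[2]-.098],0,.006)]:
    uv=(proj('scene',ring([(zz,r)],q))-[x-.5,y-.5])*800/w; cv2.polylines(o,[uv.astype(np.int32)],True,(0,255,0),1)
cv2.imwrite('pics/end.png',o)
E
```

```text
[0.45555569 0.28479699 0.18599821] [-0.14  0.12  0.   -0.   -0.01  0.06 -0.03]
```

View pics/end.png

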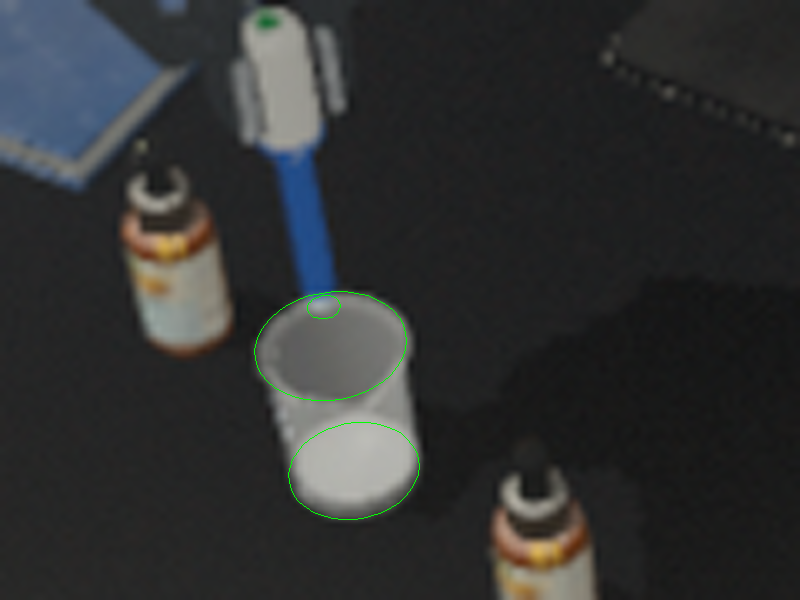

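The overlay puts the tip (325,306) over the centre of the beaker's mouth, about 19 mm above the rim, and the bottles are in place. I lower it 3 mm and hand in.

>>> {"api": "play_rows", "payload": {
  "targets": [
    [0,0,0.04,0,0,0,-0.9],
    [0,0,0.08,0,0,0,-0.9],
    [0,0,0.08,0,0,0,-0.9],
    [0,0,0.08,0,0,0,-0.9],
    [0,0,0.08,0,0,0,-0.9]
  ]
}}

```text
t: 22.35
position: [0.4554, 0.2847, 0.1825]
tcp_rot: [[0.485, 0.875, 0.0], [0.875, -0.485, 0.0], [0.0, 0.0, -1.0]]
force: [-0.2, -0.7, -1.6]
width: 0.0221
gripper_force: 29.4
```

>>> {"api": "play_rows", "payload": {
  "targets": [
    [0,0,0,0,0,0,-0.9],
    [0,0,0,0,0,0,-0.9],
    [0,0,0,0,0,0,-0.9],
    [0,0,0,0,0,0,-0.9],
    [0,0,0,0,0,0,-0.9]
  ]
}}

```text
t: 22.85
position: [0.4554, 0.2847, 0.1825]
tcp_rot: [[0.485, 0.875, 0.0], [0.875, -0.485, 0.0], [0.0, 0.0, -1.0]]
force: [1.0, 0.5, -0.1]
width: 0.0222
gripper_force: 29.4
```

```bash
python3 - <<'E'
from cell import *
print(state()['position']); print(sign_off())
E
```

```text
[0.45543823 0.28468355 0.18254843]
the job is handed in; nothing more can be done
None
```

I handed the job in at about 23 s (no verdict came back): by my measurements the beaker stands midway between the bottles, and the electrode is held upright over its mouth with the tip about 15 mm above the rim.

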